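# Shingle the colour plaques on the viewing stand

## Robot

A 7-joint arm with a two-finger parallel gripper is mounted at the origin on a cart in front of the work surface, level with it; the furniture and walls round the work are solid. World frame = base frame: x ahead of the robot, y to its left, z up, the work surface at z = 0. Lengths are in m, angles in rad, forces in N, time in s.
With the tool pointing down it reaches from about 0.425 to 0.925 m from the base axis. Payload 6.8 kg.
Tool frame: the origin (TCP) lies midway between the tips of the shut fingers; the grasp point (between the pads) lies 19 mm behind it; z points along the fingers, y is the line along which they close (so a half turn about z gives the same grasp; the last joint's range is limited). The gripper opens to 88 mm and grips with 3 to 60 N. Pads are 20 mm wide; open, the fingers measure 115 mm over their backs; the gripper's body (75 mm by 178 mm) begins 61 mm behind the grasp point.
Start: joints at [-1.232, 0.477, 0.022, 1.555, -0.011, 1.109, -0.083], TCP at [0.292, 0.609, 0.2] pointing down, gripper open.
Joint ranges: [-2.96, 2.96], [-0.34, 2.1], [-1.41, 1.46], [0.24, 2.44], [-1.37, 4.51], [0.17, 1.92], [-2.96, 2.96]. Speed limits (rad/s): [2.39, 2.39, 3.14, 3.14, 3.14, 3.14, 3.14].

## Interface

Orientations are given as a rotation vector (axis times angle).
In Python, from cell import manip, viewer gives the robot as it stands. The module is installed in compiled form; this text tells all that it offers.
- The arm moves only by the tool move_arm, never from a script. Its argument "targets" is text: rows parted by semicolons, each of 7 numbers parted by spaces: the opening, from -1 (shut) to 1 (fully open), then the shift along the tool's x, y, z in cm, then the turn, a rotation vector about the tool's x, y, z in degrees. In form: jaw x y z wx wy wz; .... A call has 1 to 20 rows; each row shifts and turns the commanded pose from where the row before left it, along the tool's axes as they then stand; what a row does not reach is not made up. A row lasts 1/8 s, in which the tool goes at most 62.5 mm and 10.7 degrees, less where a joint would pass 70% of its speed; a pose out of reach is approached as far as the arm can. A call is refused whole if a number of a shift passes 6.25 or a number of a turn 10.7, either way. A call with a gripper value outside its range is refused whole. The fingers move at their own pace and stop on an object; the grip force is fixed at half the most. Time passes only in rows, so rows that do not move let the fingers close. It gives the time, the measured TCP pose, the force, the opening and the grip force at its end, in the units of the state.
- manip.observe(): the state, without advancing time (a new reading comes with each control period).
- viewer.read_camera(name): name is "scene" or "side" or "wrist"; returns a dict with "frame" (384x512x3 uint8, red, green, blue), "mtx" (3x3 intrinsics, pixels), "k1" (the pictures are not rectified: a ray, as slopes to the right and down, at radius r is drawn at 1 + k1 r^2 times it, then the intrinsics apply), "extrinsics" (4x4, takes a point from world to camera coordinates). Camera axes: x right, y down, z forward; pixel columns grow to the right and rows downward; lengths in m; the calibration is good to about 2 mm. A picture is of the moment at which its call begins. There is no depth.
- manip.close_job(): hands the job in; it is judged then, once.
The state is a dict: "t": time; "q": joint angles; "qvel": joint speeds; "tau": joint torques, N m; "tcp_pos": TCP position; "eef_rot": TCP orientation; "wrist_force": force on the tool from outside, world axes, zero at the start; "wrist_torque": the same for the moment, N m; "finger_gap": opening from 0.0 (shut) to 1.0 (fully open); "grasp_force": force on a finger pad.
Only numpy, scipy, OpenCV 4.12 (cv2) and the standard library are available. Lean on these libraries where they do the work, as an engineer would, in place of code of your own. Each camera call takes 0.05 s, during which the arm holds its last target. There are 200 camera calls.

## Task

Set out the three colour plaques as an overlapping row on the sloping board of the viewing stand, from left to right pale, red-brown, dark: the pale one flat on the board with its left edge against the left stop, then each next one overlapping about the right third of the one before, its left part lying on that one and its right edge down on the board. All lie square with their bottom edges against the lip and their wooden ribs showing to the left of the overlaps; lay them down rather than drop them, and leave the other things on the bench alone.

Things in the scene. Friction and masses are not known exactly. Their poses are not given: they have to be found in the camera images.
- plaque_pale: pale sand-coloured rigid plate 100 (x) x 70 (y) x 8 mm (z), 0.08 to 0.16 kg, face up on the bench. Origin: centre of its underside. On top a wooden grip rib, 60 long (x), 12 wide (y), z 8 to 36 mm, centred at x 0, y +14 mm, i.e. nearer its left (+y) edge. Balance point 2 mm left of the middle. Its -x edge goes to the lip.
- plaque_pale_left (a point): middle of the left (+y, rib side) lower edge of the pale sand-coloured plaque: x 0, y +35 mm, z 0 in its frame
- plaque_pale_right (a point): middle of the right (-y) lower edge of the pale sand-coloured plaque: x 0, y -35 mm, z 0 in its frame
- plaque_red: red-brown rigid plate 100 (x) x 70 (y) x 8 mm (z), 0.08 to 0.16 kg, face up on the bench. Origin: centre of its underside. On top a wooden grip rib, 60 long (x), 12 wide (y), z 8 to 36 mm, centred at x 0, y +14 mm, i.e. nearer its left (+y) edge. Balance point 2 mm left of the middle. Its -x edge goes to the lip.
- plaque_red_left (a point): middle of the left (+y, rib side) lower edge of the red-brown plaque: x 0, y +35 mm, z 0 in its frame
- plaque_red_right (a point): middle of the right (-y) lower edge of the red-brown plaque: x 0, y -35 mm, z 0 in its frame
- plaque_dark: near-black brown rigid plate 100 (x) x 70 (y) x 8 mm (z), 0.08 to 0.16 kg, face up on the bench. Origin: centre of its underside. On top a wooden grip rib, 60 long (x), 12 wide (y), z 8 to 36 mm, centred at x 0, y +14 mm, i.e. nearer its left (+y) edge. Balance point 2 mm left of the middle. Its -x edge goes to the lip.
- plaque_dark_left (a point): middle of the left (+y, rib side) lower edge of the near-black brown plaque: x 0, y +35 mm, z 0 in its frame
- plaque_dark_right (a point): middle of the right (-y) lower edge of the near-black brown plaque: x 0, y -35 mm, z 0 in its frame
- board: fixed board 27 degrees from level, rising away from the robot. x up the slope, y left along the lip, z square out; z = 0 its surface (x 0 to 140, y 0 to -175 mm). Origin at the left end of the lip, 35 mm over the bench. x = 0: inner face of the aluminium lip at the bottom edge, 14 mm proud. Moderate friction: a plaque may stay where laid or slide down.
- stop (a point): middle of the low left side stop, a bar up the slope with its right-hand face at board y = 0, 10 mm wide, 8 mm proud (flush with a plaque); none on the right. The point is on its right-hand face, board x 68, y 0, z 4 mm
- hood (a point): middle of the front lower edge of the grey light hood over the upper part of the board: 215 mm above the bench, 64 mm level behind the lip's face; from here it runs 90 mm back, 95 mm to each side, 18 mm up, on two rear posts. An upright gripper over the plaques would strike it; one square to the board is clear.
- tray_stack: bystander, fixed: tall stack of filled trays with white bowls on top, right of the stand; about 290 mm (x) by 230 mm (y), 335 mm high, origin at the centre of its foot. Go round or over it
- tin: bystander, to be left alone: round crumpled-metal moisture tin, 61 mm across, 34 mm high; origin at the centre of its underside
- timer: bystander, to be left alone: flat grey bench timer with red and black buttons, 70x62x18 mm; origin at the centre of its underside
- weight_big: bystander, to be left alone: brass-coloured balance weight with a knob, 32 mm across, 46 mm high; origin at the centre of its underside
- weight_small: bystander, to be left alone: pale grey balance weight with a knob, 26 mm across, 37 mm high; origin at the centre of its underside
- tape_small: bystander, to be left alone: roll of black tape lying flat, 56 mm across, 19 mm high; origin at the centre of its underside

How it is judged:
On the way, in this order (a step that is already met when the one before it is completed fails the run):
1. the pale plaque lies flat on the board against the lip and the left stop, released (x of plaque_pale in the frame of board between 0.046 and 0.0525 m and angle between the x axis of plaque_pale and the x axis of board, either way round below 0.07 rad and z of plaque_pale_right in the frame of board between -0.004 and 0.004 m and y of plaque_pale_left in the frame of board between -0.0035 and 0.003 m and z of plaque_pale_left in the frame of board between -0.004 and 0.004 m and contact force between plaque_pale and the fingers below 0.05 N and linear speed of plaque_pale below 0.02 m/s), for 0.2 s.
2. the red-brown plaque overlaps the pale one, bottom edge at the lip, right edge on the board, released (all of step 1 and x of plaque_red in the frame of board between 0.046 and 0.0525 m and angle between the x axis of plaque_red and the x axis of board, either way round below 0.07 rad and z of plaque_red_right in the frame of board between -0.004 and 0.004 m and y of plaque_red_left in the frame of plaque_pale between -0.022 and -0.002 m and z of plaque_red_left in the frame of board between 0.006 and 0.018 m and contact force between plaque_red and the fingers below 0.05 N and linear speed of plaque_red below 0.02 m/s), for 0.2 s.
3. the dark plaque overlaps the red-brown one in the same way, released (all of step 2 and x of plaque_dark in the frame of board between 0.046 and 0.0525 m and angle between the x axis of plaque_dark and the x axis of board, either way round below 0.07 rad and z of plaque_dark_right in the frame of board between -0.004 and 0.004 m and y of plaque_dark_left in the frame of plaque_red between -0.022 and -0.002 m and z of plaque_dark_left in the frame of board between 0.006 and 0.018 m and contact force between plaque_dark and the fingers below 0.05 N and linear speed of plaque_dark below 0.02 m/s), for 0.2 s.
At the end, for the whole second after the job is handed in: All three rest released, square (4 deg), bottom edges within 2.5 mm of the lip, right edges within 4 mm of the board; pale flat, within 3.5 mm of the left stop; red-brown on pale and dark on red-brown, each overlapping 13 to 33 mm, its left edge 6 to 18 mm off the board (all of step 3); the robot touches nothing.
It fails at once if a plaque is dropped or thrown (moves faster than 0.45 m/s out of the fingers) ((contact force between plaque_pale and the fingers below 0.05 N and linear speed of plaque_pale above 0.45 m/s) or (contact force between plaque_red and the fingers below 0.05 N and linear speed of plaque_red above 0.45 m/s) or (contact force between plaque_dark and the fingers below 0.05 N and linear speed of plaque_dark above 0.45 m/s)).
It fails at once if a bystander is moved by more than 20 mm (distance of any of tin, timer, weight_big, weight_small, tape_small from where it was at the start of the episode above 0.02 m).
It also fails if it takes over 72 s, if anything falls off the work surface, if the arm or the gripper's body presses on something with over 40 N, if the wrist force passes 120 N, or if a joint passes its speed limit or range.

## Working session

There is one attempt and no reset: what is moved stays moved. The work goes in short steps, Python scripts to look and compute and a tool call to move; the robot and the scene stay as the last step left them, time stands still between calls to the robot, and variables do not carry over. Pictures are saved under pics/ and viewed, at most 10 in all, crops included, and the job is handed in when it is done.

Besides the shell and the picture viewer there is one more tool, called after ">>>" in YAML: its name, and indented under it one key for each argument. move_arm: Moves the arm, as the interface text tells. Its arguments: {"type":"object","properties":{"targets":{"type":"string"}},"required":["targets"]}

```bash
mkdir -p pics
python3 - <<'E'
from cell import manip, viewer
import cv2,numpy as np,pickle
d={}
for n in("scene","side","wrist"):
    r=viewer.read_camera(n);d[n]=r
    cv2.imwrite(f"pics/{n}0.png",r["frame"][:,:,::-1])
    print(n,r["mtx"].round(1).tolist(),r["k1"],np.array(r["extrinsics"]).round(3).tolist())
pickle.dump(d,open("d0.pkl","wb"))
print(manip.observe())
E
```

```text
scene [[469.4, 0.0, 251.2], [0.0, 469.4, 196.6], [0.0, 0.0, 1.0]] -0.06566399658431402 [[-0.808, -0.589, -0.01, 0.539], [-0.292, 0.414, -0.862, 0.248], [0.512, -0.694, -0.506, 1.252], [0.0, 0.0, 0.0, 1.0]]
side [[403.6, 0.0, 255.5], [0.0, 403.6, 186.4], [0.0, 0.0, 1.0]] 0.035748453018498196 [[-0.968, -0.25, 0.008, 0.61], [-0.107, 0.384, -0.917, 0.173], [0.226, -0.889, -0.399, 1.102], [0.0, 0.0, 0.0, 1.0]]
wrist [[303.2, 0.0, 251.6], [0.0, 303.2, 195.5], [0.0, 0.0, 1.0]] 0.002300637028781887 [[0.433, 0.902, -0.002, -0.674], [0.871, -0.417, 0.258, -0.03], [0.232, -0.114, -0.966, 0.39], [0.0, 0.0, 0.0, 1.0]]
{'t': 0.15, 'q': array([-1.232111  ,  0.47766863,  0.02235512,  1.55616359, -0.01148876,
        1.10929481, -0.08311592]), 'qvel': array([-0.00060021, -0.00172743,  0.00073523, -0.00324302,  0.00021658,
        0.00051295, -0.0017743 ]), 'tau': array([ 2.81373854e-03, -5.83289659e+01,  1.53670941e+00, -2.72874945e+01,
       -5.42007457e-02,  1.44573467e-02,  7.76912452e-05]), 'tcp_pos': array([0.29145603, 0.60830918, 0.19909174]), 'eef_rot': array([-6.95941640e-01, -3.06333290e+00,  2.18596896e-03]), 'wrist_force': array([-0.03146193,  0.15739289, -0.13755081]), 'wrist_torque': array([-0.01837829, -0.0194146 , -0.01461658]), 'grasp_force': 0.0, 'finger_gap': 1.0020695683141005}
```

View pics/scene0.png

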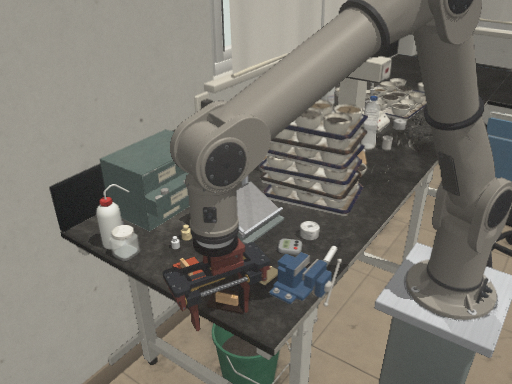

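View pics/side0.png

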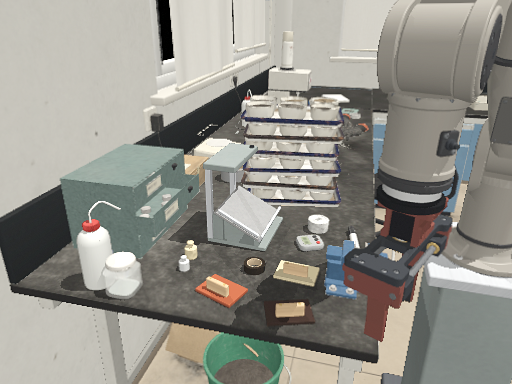

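View pics/wrist0.png

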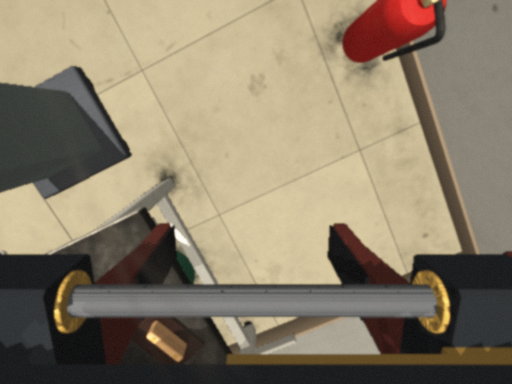

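The side picture shows pale near (297,273), red-brown near (221,290), dark near (290,312), the board near (250,213), and the gripper at (370,290) beside a vice. I'll enlarge that part.

```bash
cat > h.py <<'E'
import numpy as np,cv2
from scipy.spatial.transform import Rotation as R
def K(r):
    k=np.zeros(5);k[0]=r["k1"];return np.array(r["mtx"],float),k
def proj(r,P):
    E=np.array(r["extrinsics"]);m,k=K(r)
    return cv2.projectPoints(np.atleast_2d(P).astype(float),cv2.Rodrigues(E[:3,:3])[0],E[:3,3],m,k)[0][:,0]
def ray(r,uv):
    E=np.array(r["extrinsics"]);m,k=K(r)
    n=cv2.undistortPoints(np.array(uv,float).reshape(-1,1,2),m,k)[:,0]
    d=np.c_[n,np.ones(len(n))]@E[:3,:3]
    return -E[:3,:3].T@E[:3,3],d
def onz(r,uv,z):
    o,d=ray(r,uv);return o+d*((z-o[2])/d[:,2])[:,None]
E
python3 - <<'E'
import pickle,cv2
d=pickle.load(open("d0.pkl","rb"));f=d["side"]["frame"][:,:,::-1]
c=cv2.resize(f[175:330,180:330],None,fx=4,fy=4,interpolation=cv2.INTER_CUBIC)[:600]
cv2.imwrite("pics/side_c.png",f[0:0] if 0 else c)
E
```

```text
(no output)
```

View pics/side_c.png

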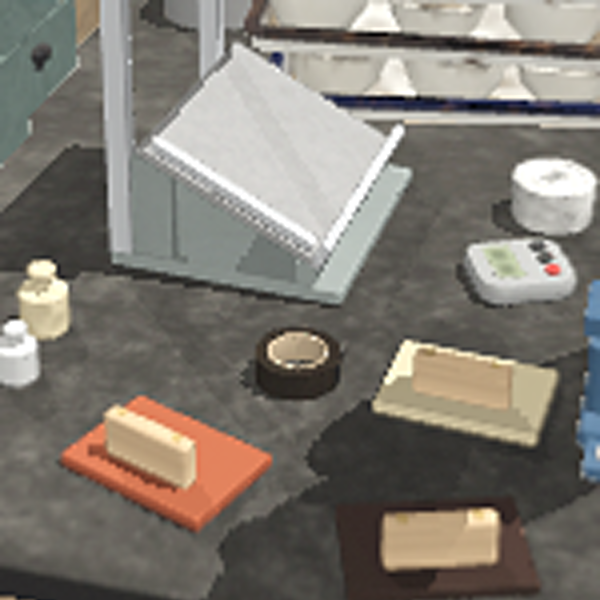

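The crop shows the three plaques clear of other things; the ribs tell which way they lie. Board with stop (150,145)-(320,250) and lip (320,250)-(400,130) in crop pixels. First, rough poses.

Run:
```python
import pickle
from h import *
d=pickle.load(open("d0.pkl","rb"));s=d["side"]
f=lambda c:(np.array(c)+.5)/4-.5+[180,175]
for n,c in dict(pale=[(407,342),(557,372),(537,432),(374,402)],red=[(138,397),(270,460),(197,520),(62,457)],dark=[(336,503),(515,498),(538,585),(345,592)]).items():
    P=onz(s,f(c),.008);e=np.linalg.norm(np.roll(P,-1,0)-P,axis=1)
    print(n,P[:,:2].round(3).tolist(),e.round(3),P.mean(0).round(4))
for n,c,z in [("palerib",[(415,346),(512,358)],.036),("redrib",[(106,408),(195,455)],.036),("darkrib",[(383,513),(498,510)],.036),("lip left end",[(320,240),(325,258)],.047),("lip right",[(400,128)],.047),("stop top",[(150,145)],.035+.14*.454),("base",[(113,258),(338,300),(410,170)],0)]:
    print(n,onz(s,f(c),z).round(3).tolist())
st=[(0,0)]
print("tcp", np.array([.2914,.608,.199]),"R",R.from_rotvec([-6.95941640e-01,-3.06333290e+00,2.18e-03]).as_matrix().round(3).tolist())
E=d["wrist"]["extrinsics"];print("cam pos",(-E[:3,:3].T@E[:3,3]).round(3))
```

```text
pale [[0.51, 0.202], [0.414, 0.21], [0.418, 0.274], [0.517, 0.27]] [0.097 0.064 0.099 0.068] [0.4647 0.2391 0.008 ]
red [[0.656, 0.303], [0.563, 0.34], [0.587, 0.399], [0.678, 0.368]] [0.1   0.064 0.096 0.069] [0.6209 0.3523 0.008 ]
dark [[0.518, 0.366], [0.423, 0.336], [0.403, 0.401], [0.497, 0.432]] [0.099 0.068 0.1   0.069] [0.4601 0.3838 0.008 ]
palerib [[0.497, 0.247, 0.036], [0.439, 0.244, 0.036]]
redrib [[0.656, 0.354, 0.036], [0.594, 0.381, 0.036]]
darkrib [[0.485, 0.401, 0.036], [0.427, 0.383, 0.036]]
lip left end [[0.579, 0.157, 0.047], [0.57, 0.179, 0.047]]
lip right [[0.561, -0.021, 0.047]]
stop top [[0.699, 0.151, 0.099]]
base [[0.733, 0.142, 0.0], [0.567, 0.153, 0.0], [0.556, -0.044, 0.0]]
tcp [0.2914 0.608  0.199 ] R [[-0.902, 0.432, -0.001], [0.432, 0.902, -0.001], [-0.0, -0.001, -1.0]]
cam pos [0.227 0.64  0.383]
```

```bash
cat >> h.py <<'E'
RZ=lambda yaw,roll=0:R.from_euler('z',yaw,degrees=True)   # yaw of held thing
def tool(yaw): # tool pointing down, tool x = -thing x, tool y = thing y
    return R.from_euler('z',yaw,degrees=True)*R.from_matrix([[-1,0,0],[0,1,0],[0,0,-1]])
def rows(p,q,tp,tq,n,jaw,dp=2,dr=1):
    """n rows from pose (p,q) to (tp,tq); returns text and the pose it leads to"""
    from scipy.spatial.transform import Slerp
    S=Slerp([0,1],R.concatenate([q,tq]));o=[];p=np.array(p,float);p0=p.copy()
    for i in range(1,n+1):
        s=q.inv().apply(p0+(np.array(tp)-p0)*i/n-p)*100
        w=np.degrees((q.inv()*S(i/n)).as_rotvec())
        s=s.round(dp)+0.;w=w.round(dr)+0.
        o.append(' '.join(f'{v:g}' for v in [jaw,*s,*w]))
        p=p+q.apply(s/100);q=q*R.from_rotvec(np.radians(w))
    return '; '.join(o),p,q
def now():
    from cell import manip
    s=manip.observe();return s["tcp_pos"],R.from_rotvec(s["eef_rot"]),s
E
python3 - <<'E'
from h import *
import pickle
p,q,s=now()
t,p,q=rows(p,q,[.40,.27,.34],tool(-4),9,1,1,1);print(t)
d=pickle.load(open("d0.pkl","rb"))
print(onz(d["side"],[(340,203),(244,197)],0).round(3))
E
```

```text
1 -2.7 -2.9 -1.6 0 0 -2.4; 1 -2.6 -3 -1.5 0 0 -2.4; 1 -2.5 -3 -1.6 0 0 -2.4; 1 -2.3 -3.2 -1.5 0 0 -2.4; 1 -2.2 -3.3 -1.6 0 0 -2.4; 1 -2 -3.4 -1.6 -0.1 0 -2.4; 1 -2 -3.4 -1.5 0 0 -2.4; 1 -1.7 -3.6 -1.6 0 0 -2.4; 1 -1.6 -3.6 -1.6 0 0 -2.4
[[ 0.387 -0.196  0.   ]
 [ 0.712 -0.156  0.   ]]
```

>>> move_arm:
  targets: "1 -2.7 -2.9 -1.6 0 0 -2.4; 1 -2.6 -3 -1.5 0 0 -2.4; 1 -2.5 -3 -1.6 0 0 -2.4; 1 -2.3 -3.2 -1.5 0 0 -2.4; 1 -2.2 -3.3 -1.6 0 0 -2.4; 1 -2 -3.4 -1.6 0 0 -2.4; 1 -2 -3.4 -1.5 0 0 -2.4; 1 -1.7 -3.6 -1.6 0 0 -2.4; 1 -1.6 -3.6 -1.6 0 0 -2.4; 1 0 0 0 0 0 0; 1 0 0 0 0 0 0"

```text
t: 1.52
tcp_pos: [0.3992, 0.2706, 0.3405]
eef_rot: [-0.109, -3.139, -0.0]
wrist_force: [-0.9, 0.9, 0.2]
finger_gap: 0.998
grasp_force: 0.0
```

Run:
```python
from h import *
from cell import viewer
import pickle
r=viewer.read_camera("wrist");pickle.dump(r,open("w1.pkl","wb"))
pickle.dump([viewer.read_camera(n) for n in("side","scene")],open("s1.pkl","wb"))
cv2.imwrite("pics/w1.png",cv2.resize(r["frame"][:,:,::-1],(780,585),interpolation=cv2.INTER_CUBIC))
print(now()[0])
```

```text
[0.39887295 0.27106498 0.34013309]
```

View pics/w1.png

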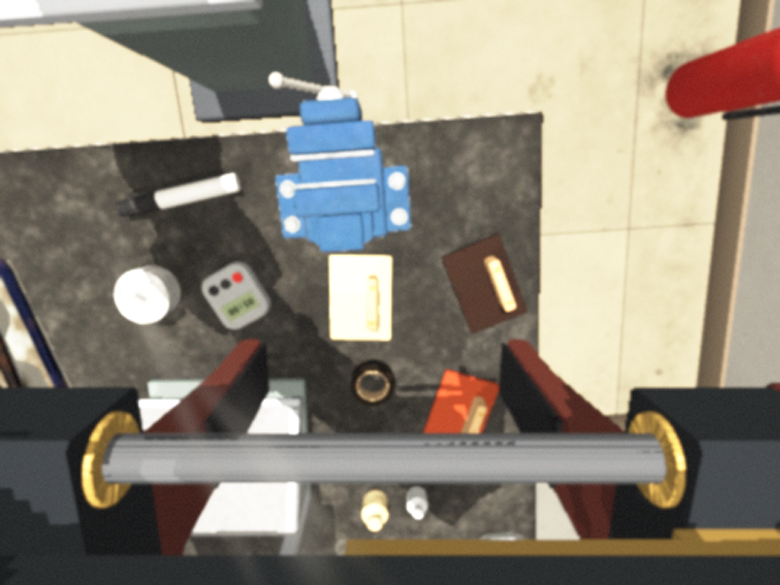

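The wrist picture shows robot side up, +y to the right. Pale top corners are (329,254),(393,255),(392,340),(329,341), dark (443,256),(500,235),(526,312),(470,332), all ribs on the +y side. The vice ends at (345,250), beside pale.

Run:
```python
from h import *
import pickle
r=pickle.load(open("w1.pkl","rb"))
f=lambda c:(np.array(c)+.5)*512/780-.5
for n,c in dict(pale=[(329,254),(393,255),(392,340),(329,341)],dark=[(443,256),(500,235),(526,312),(470,332)],tray=[(3,262),(60,385)],vice=[(330,252),(365,246),(410,230)]).items():
    P=onz(r,f(c),.008);e=np.linalg.norm(np.roll(P,-1,0)-P,axis=1)
    print(n,P[:,:2].round(3).tolist(),e.round(3),P.mean(0).round(4))
# red from side by mask + fit of the outline
side,scene=pickle.load(open("s1.pkl","rb"))
from scipy.optimize import minimize
def hull(cam,x,y,yaw,boxes=((100,70,0,8,0),(60,12,8,36,14))):
    M=np.zeros((384*4,512*4),np.uint8)
    for a,b,z0,z1,yo in boxes:
        P=np.array([(i*a/2,yo+j*b/2,k) for i in(-1,1) for j in(-1,1) for k in(z0,z1)])/1000
        P=R.from_euler('z',yaw).apply(P)+[x,y,0]
        h=cv2.convexHull((proj(cam,P)*4+1.5).round().astype(np.int32));cv2.fillConvexPoly(M,h,1)
    return cv2.resize(M.astype(np.float32),(512,384),interpolation=cv2.INTER_AREA)
for nm,cam,x0 in(("red",side,(.621,.352,-.38)),("pale",r,(.465,.24,-.07)),("pale",side,(.465,.24,-.07)),("dark",side,(.46,.383,.3)),("dark",r,(.46,.383,.3))):
    F=cam["frame"].astype(float)
    H0=hull(cam,*x0);near=cv2.dilate(H0,np.ones((9,9)))>0
    L=F.sum(2);
    if nm=="red": m=(F[...,0]-F[...,2]>45)
    elif nm=="pale": m=(L>330)&(F[...,0]-F[...,2]>15)
    else: m=(F[...,0]-F[...,2]>9)
    m=cv2.morphologyEx((m&near).astype(np.uint8),cv2.MORPH_CLOSE,np.ones((3,3))).astype(float)
    c=lambda v:np.abs(hull(cam,*v)-m)[near].sum()
    s=minimize(c,x0,method="Nelder-Mead",options=dict(initial_simplex=np.array(x0)+np.array([(0,0,0),(.006,0,0),(0,.006,0),(0,0,.08)])))
    print(nm,s.x[:2].round(4),np.degrees(s.x[2]).round(1),"err",round(s.fun),"of",round(m.sum()))
```

```text
pale [[0.41, 0.209], [0.416, 0.281], [0.517, 0.273], [0.513, 0.198]] [0.072 0.102 0.075 0.104] [0.464  0.2401 0.008 ]
dark [[0.421, 0.337], [0.402, 0.401], [0.494, 0.431], [0.514, 0.365]] [0.067 0.097 0.069 0.097] [0.4575 0.3837 0.008 ]
tray [[0.393, -0.161], [0.547, -0.134]] [0.156 0.156] [ 0.4699 -0.1473  0.008 ]
vice [[0.407, 0.21], [0.403, 0.25], [0.389, 0.301]] [0.04  0.053 0.093] [0.3999 0.2538 0.008 ]
red [0.6216 0.3493] -20.4 err 42 of 986
pale [0.4884 0.2928] -99.1 err 717 of 922
pale [0.465  0.2379] -5.3 err 31 of 819
dark [0.4632 0.3834] 18.1 err 354 of 1584
dark [0.4531 0.3879] 17.3 err 1104 of 3439
```

Run:
```python
from h import *
p,q,s=now()
t,p,q=rows(p,q,[.67,.09,.34],tool(-4),6,1,1,1);print(t)
```

```text
1 -4.7 -2.7 0 0 0 0; 1 -4.7 -2.7 0 0 0 0; 1 -4.7 -2.7 0 0 0 0.1; 1 -4.8 -2.7 0 0 0 0; 1 -4.7 -2.7 0 0 0 0; 1 -4.7 -2.7 0 0 -0.1 0
```

>>> move_arm:
  targets: "1 -4.7 -2.7 0 0 0 0; 1 -4.7 -2.7 0 0 0 0; 1 -4.7 -2.7 0 0 0 0; 1 -4.8 -2.7 0 0 0 0; 1 -4.7 -2.7 0 0 0 0; 1 -4.7 -2.7 0 0 0 0; 1 0 0 0 0 0 0; 1 0 0 0 0 0 0"

```text
t: 2.68
tcp_pos: [0.6703, 0.0902, 0.3398]
eef_rot: [-0.107, -3.138, -0.0]
wrist_force: [-0.2, 0.8, -0.6]
finger_gap: 1.0
grasp_force: 0.0
```

Run:
```python
from h import *
from cell import viewer
import pickle
r=viewer.read_camera("wrist");pickle.dump(r,open("w2.pkl","wb"))
c=proj(r,[.65,.09,.06])[0];print(c,now()[0])
x0=int(np.clip(c[0]-100,0,312));y0=int(np.clip(c[1]-75,0,234));print(x0,y0)
cv2.imwrite("pics/w2.png",cv2.resize(r["frame"][y0:y0+150,x0:x0+200,::-1],None,fx=4,fy=4,interpolation=cv2.INTER_CUBIC))
```

```text
[250.20197702 149.74798484] [0.66997501 0.09068658 0.3403165 ]
150 74
```

View pics/w2.png

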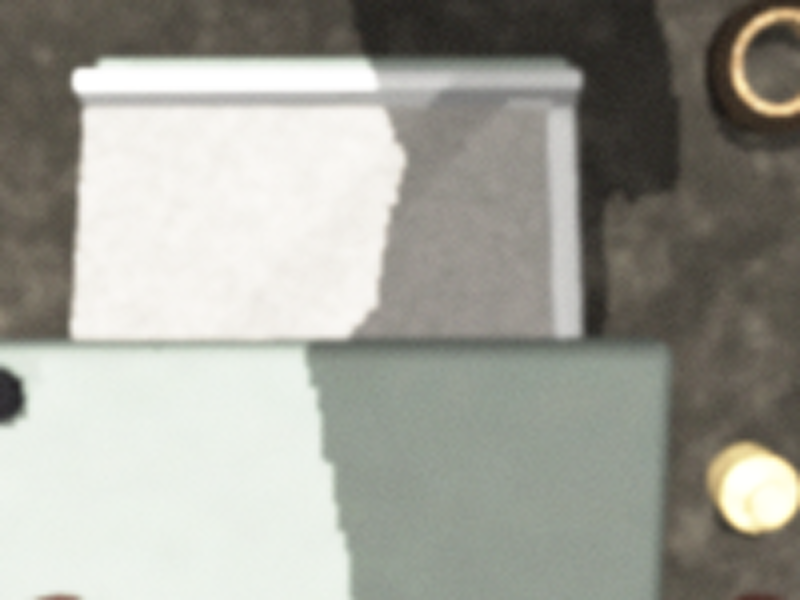

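The picture (crop origin 150,74, ×4) shows the lip's foot along row 104, the stop's inner top edge from (547,108) to (553,338), its outer edge at 578, and the board's right edge from (83,110) to (70,338). Fitting the board.

Run:
```python
from h import *
import pickle
from scipy.optimize import least_squares
r=pickle.load(open("w2.pkl","rb"));side=pickle.load(open("s1.pkl","rb"))[0]
f=lambda c:(np.array(c)+.5)/4-.5+[150,74]
o,d=ray(r,f([(100,104),(530,104),(90,95),(570,96),(547,110),(553,335),(578,110),(582,335),(83,112),(70,335)]))
def B(v): return R.from_euler('zy',[v[2],-np.radians(27)]),np.array([v[0],v[1],.035])
def res(v,full=0):
    Rb,t=B(v);O=Rb.inv().apply(o-t);D=Rb.inv().apply(d)
    at=lambda i,z:O[i]+D[i]*(z-O[i][2])/D[i][2]
    e=[at(0,0)[0],at(1,0)[0],at(2,.014)[0],at(3,.014)[0],at(4,.008)[1],at(5,.008)[1],at(6,.008)[1]-.01,at(7,.008)[1]-.01,at(8,0)[1]+.175,at(9,0)[1]+.175]
    return np.array(e)
s=least_squares(res,[.58,.155,-.06]);print(s.x.round(4),np.degrees(s.x[2]).round(2),(s.fun*1000).round(1))
Rb,t=B(s.x)
h=onz(r,f([(20,342),(665,347)]),.215);print("hood",h.round(3),R.from_euler('z',s.x[2]).inv().apply(h-t*[1,1,0]).round(4))
c=lambda P:(proj(side,Rb.apply(P)+t)+.5-[180,175])*4-.5
print("side check stop outer/inner top, lip top",c([[0,.01,.008],[.14,.01,.008],[0,0,.014],[0,-.175,.014]]).round(0).tolist())
```

```text
Traceback (most recent call last):
IndexError: invalid index to scalar variable.
```

Run:
```python
from h import *
import pickle
from scipy.optimize import least_squares
r=pickle.load(open("w2.pkl","rb"));side=pickle.load(open("s1.pkl","rb"))[0]
f=lambda c:(np.array(c)+.5)/4-.5+[150,74]
o,d=ray(r,f([(100,104),(530,104),(90,95),(570,96),(547,110),(553,335),(578,110),(582,335),(83,112),(70,335)]))
def B(v): return R.from_euler('ZY',[v[2],-np.radians(27)]),np.array([v[0],v[1],.035])
def res(v):
    Rb,t=B(v);O=Rb.inv().apply(o-t);D=Rb.inv().apply(d)
    at=lambda i,z:O+D[i]*(z-O[2])/D[i][2]
    return np.array([at(0,0)[0],at(1,0)[0],at(2,.014)[0],at(3,.014)[0],at(4,.008)[1],at(5,.008)[1],at(6,.008)[1]-.01,at(7,.008)[1]-.01,at(8,0)[1]+.175,at(9,0)[1]+.175])
s=least_squares(res,[.58,.155,-.06]);print(s.x.round(4),np.degrees(s.x[2]).round(2),(s.fun*1000).round(1))
Rb,t=B(s.x)
h=onz(r,f([(20,342),(665,347)]),.215);print("hood",h.round(3),R.from_euler('z',s.x[2]).inv().apply(h-t*[1,1,0]).round(4))
c=lambda P:(proj(side,Rb.apply(P)+t)+.5-[180,175])*4-.5
print("side check",c([[0,.01,.008],[.14,.01,.008],[0,0,.014],[0,-.175,.014]]).round(0).tolist())
p,q,_=now()
y=tool(-5)
rib=np.array([.4645,.239,0])+R.from_euler('z',-5,degrees=True).apply([0,.014,0])
t1,p,q=rows(p,q,rib+[0,0,.12],y,8,1,1,1);print(rib);print(t1)
t1,p,q=rows(p,q,rib+[0,0,.011],y,4,0,1,1);print(t1)
```

```text
[ 0.582   0.1492 -0.0719] -4.12 [-1.8 -2.3  2.5  2.3  0.3  0.6  2.1  1.1 -2.3 -1.8]
hood [[ 0.636 -0.006  0.215]
 [ 0.649  0.158  0.215]] [[ 0.065  -0.1511  0.215 ]
 [ 0.0658  0.0138  0.215 ]]
side check [[319.0, 248.0], [144.0, 134.0], [328.0, 234.0], [398.0, 125.0]]
[0.46572018 0.25294673 0.        ]
1 2.7 1.8 2.8 0 0 0.1; 1 2.7 1.9 2.7 0 0 0.2; 1 2.7 1.8 2.8 0 0 0.1; 1 2.6 1.9 2.7 0 0 0.2; 1 2.7 1.8 2.8 0 0 0.1; 1 2.8 1.8 2.8 0 -0.1 0.2; 1 2.7 1.8 2.7 0 0 0.1; 1 2.7 1.8 2.8 0 0 0.1
0 0 0 2.7 0 0 0; 0 0 0 2.7 0 0 0; 0 0 0 2.7 0 0 0; 0 0 0 2.8 0 0 0
```

>>> move_arm:
  targets: "1 2.7 1.8 2.8 0 0 0.1; 1 2.7 1.9 2.7 0 0 0.2; 1 2.7 1.8 2.8 0 0 0.1; 0 2.6 1.9 2.7 0 0 0.2; 0 2.7 1.8 2.8 0 0 0.1; 0 2.8 1.8 2.8 0 0 0.2; 0 2.7 1.8 2.7 0 0 0.1; 0 2.7 1.8 2.8 0 0 0.1; 0 0 0 2.7 0 0 0; 0 0 0 2.7 0 0 0; 0 0 0 2.7 0 0 0; 0 0 0 2.8 0 0 0; 0 0 0 0 0 0 0; 0 0 0 0 0 0 0"

```text
t: 4.47
tcp_pos: [0.4668, 0.2523, 0.012]
eef_rot: [0.138, 3.138, 0.002]
wrist_force: [-0.3, -0.4, 0.8]
finger_gap: 0.502
grasp_force: 0.0
```

```bash
cat >> h.py <<'E'
BV=[.582,.149,-4.12]
def board():return R.from_euler('ZY',[BV[2],-27],degrees=True),np.array([BV[0],BV[1],.035])
def place(x,y,z,tilt,tcp):
    """TCP pose that puts a plaque's left lower edge middle at board x,y,z with left side up by tilt deg; tcp = TCP in plaque frame"""
    Rb,t=board();Rp=Rb*R.from_euler('x',tilt,degrees=True)
    c=Rb.apply([x,y,z])+t+Rp.apply(np.array(tcp)-[0,.035,0])
    return c,Rp*R.from_matrix([[-1,0,0],[0,1,0],[0,0,-1]])
def inb(p,q,tcp):
    """board coords of a held plaque's left, right edge middles, and angles"""
    Rb,t=board();Rp=q*R.from_matrix([[-1,0,0],[0,1,0],[0,0,-1]])
    o=p-Rp.apply(tcp);f=lambda y:(Rb.inv().apply(o+Rp.apply([0,y,0])-t)*1000).round(1)
    return f(.035),f(-.035),np.degrees((Rb.inv()*Rp).as_rotvec()).round(1)
E
python3 - <<'E'
from h import *
p,q,_=now();T=[.001,.014,.0115]
print("close + lift: -1 rows then")
t,p,q=rows(p,q,p+[0,0,.10],q,4,-1,1,1);print(t)
a,b=place(.065,-.008,.10,0,T)
t,p,q=rows(p,q,a,b,8,-1,1,1);print(a,t)
a,b=place(.057,-.005,.004,0,T)
t,p,q=rows(p,q,a,b,5,-1,2,1);print(a,t)
E
```

```text
close + lift: -1 rows then
-1 0 0 -2.5 0 0 0; -1 0 0 -2.5 0 0 0; -1 0 0 -2.5 0 0 0; -1 0 0 -2.5 0 0 0
[0.58808181 0.11948678 0.1643106 ] -1 -1.7 -1.5 -0.7 0 -3.4 -0.1; -1 -1.6 -1.5 -0.5 0 -3.3 -0.1; -1 -1.8 -1.6 -0.5 -0.1 -3.4 -0.1; -1 -1.7 -1.5 -0.3 0 -3.4 -0.2; -1 -1.8 -1.5 -0.3 0 -3.3 -0.1; -1 -1.7 -1.6 -0.1 0 -3.4 -0.1; -1 -1.8 -1.5 -0.1 0 -3.4 -0.1; -1 -1.7 -1.5 0.1 0 -3.4 -0.1
[0.62465818 0.11985989 0.07514205] -1 0.15 0.05 1.92 0 0 0; -1 0.16 0.06 1.91 0 0 0; -1 0.15 0.05 1.92 0 0 0; -1 0.16 0.05 1.91 0 0 0; -1 0.15 0.06 1.92 0 0 0
```

>>> move_arm:
  targets: "-1 0 0 0 0 0 0; -1 0 0 0 0 0 0; -1 0 0 0 0 0 0; -1 0 0 0 0 0 0; -1 0 0 0 0 0 0"

```text
t: 5.1
tcp_pos: [0.467, 0.2514, 0.0111]
eef_rot: [0.14, 3.138, 0.001]
wrist_force: [-1.2, 1.1, 4.4]
finger_gap: 0.131
grasp_force: 30.0
```

>>> move_arm:
  targets: "-1 0 0 -2.5 0 0 0; -1 0 0 -2.5 0 0 0; -1 0 0 -2.5 0 0 0; -1 0 0 -2.5 0 0 0; -1 -1.7 -1.5 -0.7 0 -3.4 -0.1; -1 -1.6 -1.5 -0.5 0 -3.3 -0.1; -1 -1.8 -1.6 -0.5 -0.1 -3.4 -0.1; -1 -1.7 -1.5 -0.3 0 -3.4 -0.2; -1 -1.8 -1.5 -0.3 0 -3.3 -0.1; -1 -1.7 -1.6 -0.1 0 -3.4 -0.1; -1 -1.8 -1.5 -0.1 0 -3.4 -0.1; -1 -1.7 -1.5 0.1 0 -3.4 -0.1; -1 0 0 0 0 0 0; -1 0 0 0 0 0 0"

```text
t: 6.85
tcp_pos: [0.5874, 0.1196, 0.1625]
eef_rot: [0.097, 2.67, -0.026]
wrist_force: [-0.3, 0.4, -1.6]
finger_gap: 0.126
grasp_force: 30.0
```

Run:
```python
from h import *
from cell import viewer
p,q,s=now();T=[.001,.014,.0115];print(p,*inb(p,q,T),s["wrist_force"],s["finger_gap"])
r=viewer.read_camera("side")
cv2.imwrite("pics/s2.png",cv2.resize(r["frame"][100:250,170:370,::-1],None,fx=4,fy=4,interpolation=cv2.INTER_CUBIC))
a,b=place(.057,-.005,.004,0,T)
t,p,q=rows(p,q,a,b,5,-1,2,1);print(a,t)
```

```text
[0.5874035  0.11955949 0.16253377] [63.6 -8.  98.7] [ 63.6 -78.   98.8] [-0.1  0.1 -0. ] [-0.3496652   0.41257938 -1.63066236] 0.125661241075251
[0.62465818 0.11985989 0.07514205] -1 0.13 0.06 1.89 0 0 0; -1 0.13 0.07 1.9 0 0 0; -1 0.13 0.06 1.89 -0.1 0 0; -1 0.13 0.06 1.9 0 -0.1 0; -1 0.13 0.06 1.89 0 0 0
```

View pics/s2.png

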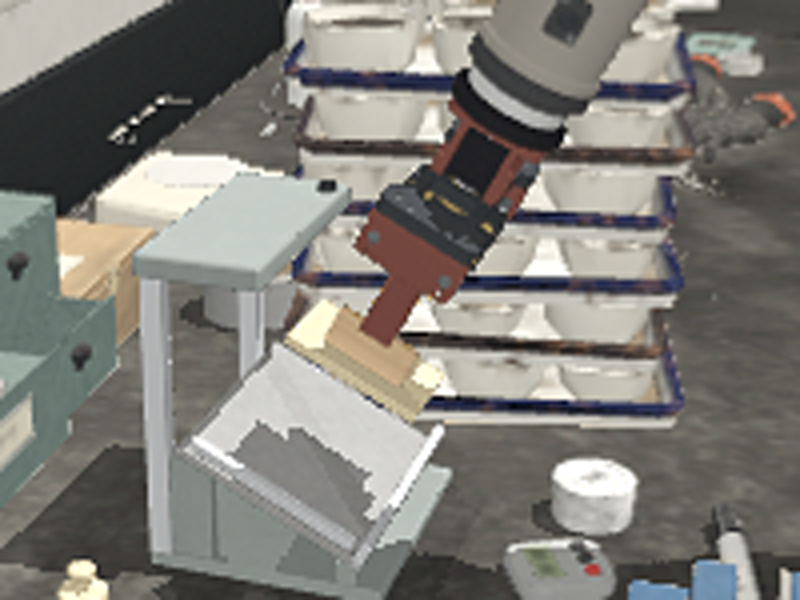

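The picture shows pale held square and parallel over the board (around (365,365)), gripper clear of the hood at (350,190). Descending.

>>> move_arm:
  targets: "-1 0.13 0.06 1.9 0 0 0; -1 0.13 0.06 1.9 0 0 0; -1 0.13 0.06 1.9 0 0 0; -1 0.13 0.06 1.9 0 0 0; -1 0.13 0.06 1.5 0 0 0; -1 0 0 0.4 0 0 0; -1 0 0 0 0 0 0; -1 0 0 0 0 0 0"

```text
t: 7.9
tcp_pos: [0.6254, 0.1191, 0.0754]
eef_rot: [0.098, 2.669, -0.026]
wrist_force: [-0.2, -0.1, -1.2]
finger_gap: 0.129
grasp_force: 30.0
```

Run:
```python
from h import *
p,q,s=now();T=[.001,.014,.0115];print(*inb(p,q,T),s["wrist_force"])
```

```text
[57.9 -5.7  3.8] [ 57.8 -75.7   4. ] [-0.1 -0.  -0. ] [-0.21618123 -0.13018994 -1.15759389]
```

>>> move_arm:
  targets: "-1 0 0 0.1 0 0 0; -1 0 0 0.1 0 0 0; -1 0 0 0.1 0 0 0; -1 0 0 0 0 0 0"

```text
t: 8.4
tcp_pos: [0.6267, 0.1188, 0.0725]
eef_rot: [0.098, 2.669, -0.026]
wrist_force: [0.3, -0.4, -0.7]
finger_gap: 0.128
grasp_force: 30.0
```

Run:
```python
from h import *
p,q,s=now();T=[.001,.014,.0115];print(*inb(p,q,T),board()[0].inv().apply(s["wrist_force"]))
```

```text
[57.7 -5.9  0.7] [ 57.6 -75.9   0.8] [-0.1  0.  -0. ] [-0.0434132  -0.34915532 -0.7789744 ]
```

>>> move_arm:
  targets: "-1 0.1 0 0.05 0 0 0; -1 0.2 0.1 0.05 0 0 0; -1 0.2 0.1 0 0 0 0; -1 0.1 0.1 0 0 0 0; -1 0 0 0 0 0 0"

```text
t: 9.02
tcp_pos: [0.6219, 0.1223, 0.0689]
eef_rot: [0.097, 2.669, -0.026]
wrist_force: [-0.3, 0.3, -1.3]
finger_gap: 0.127
grasp_force: 30.0
```

```bash
cat > st.py <<'E'
from h import *
import sys
p,q,s=now();T=[float(a) for a in sys.argv[1:4]] or [.001,.014,.0115];print(*inb(p,q,T),board()[0].inv().apply(s["wrist_force"]).round(1),s["wrist_torque"].round(2))
E
python3 st.py
```

```text
[51.5 -2.8 -0.3] [ 51.5 -72.8  -0.1] [-0.1  0.  -0. ] [-0.9  0.3 -1. ] [ 0.11  0.59 -0.06]
```

>>> move_arm:
  targets: "-1 0 0 0.1 0 0 0; -1 0.1 0 0.05 0 0 0; -1 0.05 0.1 0 0 0 0; -1 0 0 0 0 0 0"

```text
t: 9.52
tcp_pos: [0.622, 0.1222, 0.0686]
eef_rot: [0.1, 2.667, -0.026]
wrist_force: [-11.5, -3.0, 18.3]
finger_gap: 0.123
grasp_force: 30.0
```

```bash
python3 st.py
```

```text
[51.6 -2.8 -0.6] [ 51.5 -72.8  -0.4] [-0.2 -0.1 -0.1] [-1.7 -3.8 21.4] [-0.63  0.66 -0.36]
```

>>> move_arm:
  targets: "-1 0 0 -0.1 0 0 0; -1 0 0 0 0 0 0; -1 0.1 0 0 0 0 0; -1 0 0 0 0 0 0"

```text
t: 10.02
tcp_pos: [0.6213, 0.123, 0.0684]
eef_rot: [0.099, 2.667, -0.026]
wrist_force: [-2.2, -1.7, 6.7]
finger_gap: 0.131
grasp_force: 30.0
```

```bash
python3 st.py
```

```text
[50.8 -2.1 -0.5] [ 50.7 -72.1  -0.3] [-0.1 -0.1 -0.1] [ 1.2 -1.9  6.9] [-0.34 -0.03 -0.23]
```

>>> move_arm:
  targets: "-1 0.1 0 0 0 0 0; -1 0 0 0 0 0 0; -1 0.1 0 0 0 0 0; -1 0 0 0 0 0 0"

```text
t: 10.52
tcp_pos: [0.6204, 0.1238, 0.068]
eef_rot: [0.098, 2.665, -0.024]
wrist_force: [1.5, -1.6, 6.3]
finger_gap: 0.124
grasp_force: 30.0
```

```bash
python3 st.py
```

```text
[49.8 -1.4 -0.4] [ 49.7 -71.4  -0.3] [-0.1 -0.2 -0.1] [ 4.3 -1.5  4.9] [-0.27 -0.44 -0.05]
```

>>> move_arm:
  targets: "-1 0.1 0 0 0 0 0; -1 0.1 0 0 0 0 0; -1 0 0 0 0 0 0; -1 0 0 0 0 0 0"

```text
t: 11.02
tcp_pos: [0.6202, 0.1238, 0.068]
eef_rot: [0.099, 2.663, -0.023]
wrist_force: [5.4, -1.5, 7.2]
finger_gap: 0.127
grasp_force: 30.0
```

```bash
python3 st.py
```

```text
[49.7 -1.4 -0.2] [ 49.5 -71.4  -0.2] [-0.  -0.3 -0.1] [ 8.2 -1.1  3.9] [-0.46 -1.33 -0.13]
```

>>> move_arm:
  targets: "-1 -0.1 0.1 0 0 0 0; -1 0 0.1 0 0 0 0; -1 0 0.1 0 0 0 0; -1 0 0.1 0 0 0 0; -1 0 0 0 0 0 0; -1 0 0 0 0 0 0"

```text
t: 11.78
tcp_pos: [0.6203, 0.1244, 0.0681]
eef_rot: [0.103, 2.665, -0.03]
wrist_force: [1.2, -6.7, 12.3]
finger_gap: 0.13
grasp_force: 30.0
```

```bash
python3 st.py
```

```text
[49.8 -0.8 -0.3] [ 49.5 -70.8   0.1] [-0.3 -0.2 -0.2] [ 7.1 -6.6 10.2] [-1.58 -0.99 -0.66]
```

>>> move_arm:
  targets: "-1 0 -0.1 0 0 0 0; -1 0 -0.1 0 0 0 0; -0.35 0 0 0 0 0 0; -0.35 0 0 0 0 0 0; -0.35 0 0 0 0 0 0; -0.35 0 0 0 0 0 0"

```text
t: 12.52
tcp_pos: [0.6173, 0.1257, 0.0657]
eef_rot: [0.097, 2.669, -0.026]
wrist_force: [-0.5, 0.2, 0.2]
finger_gap: 0.328
grasp_force: 0.0
```

```bash
python3 st.py
python3 - <<'E'
from h import *
p,q,s=now();Rt=q
t,p,q=rows(p,q,p+Rt.apply([0,0,-.06]),q,4,-.35,1,1);print(t)
rib=np.array([.6215,.350,0])+R.from_euler('z',-20.8,degrees=True).apply([0,.014,0])
t,p,q=rows(p,q,rib+[0,0,.12],tool(-20.8),8,0,1,1);print(rib,t)
t,p,q=rows(p,q,rib+[0,0,.012],tool(-20.8),4,0,1,1);print(t)
E
```

```text
[45.7  0.3 -0.9] [ 45.7 -69.7  -0.8] [-0.1  0.  -0. ] [-0.4  0.2  0.4] [0.03 0.47 0.01]
-0.35 0 0 -1.5 0 0 0; -0.35 0 0 -1.5 0 0 0; -0.35 0 0 -1.5 0 0 0; -0.35 0 0 -1.5 0 0 0
[0.6264715  0.36308756 0.        ] 0 -0.2 3 0.1 0.5 3.3 2; 0 -0.1 2.9 0 0.4 3.4 2.1; 0 -0.1 3 0.1 0.5 3.3 2; 0 0.1 3 0 0.5 3.4 2.1; 0 0.2 3 0 0.5 3.3 2; 0 0.3 2.9 0 0.5 3.4 2; 0 0.4 3 -0.1 0.4 3.3 2.1; 0 0.6 2.9 0 0.5 3.4 2
0 0 0 2.7 0 0 0; 0 0 0 2.7 0 0 0; 0 0 0 2.7 0 0 0; 0 -0.1 0 2.7 0 0 0
```

>>> move_arm:
  targets: "-0.35 0 0 -1.5 0 0 0; -0.35 0 0 -1.5 0 0 0; -0.35 0 0 -1.5 0 0 0; -0.35 0 0 -1.5 0 0 0; 0 -0.2 3 0.1 0.5 3.3 2; 0 -0.1 2.9 0 0.4 3.4 2.1; 0 -0.1 3 0.1 0.5 3.3 2; 0 0.1 3 0 0.5 3.4 2.1; 0 0.2 3 0 0.5 3.3 2; 0 0.3 2.9 0 0.5 3.4 2; 0 0.4 3 -0.1 0.4 3.3 2.1; 0 0.6 2.9 0 0.5 3.4 2; 0 0 0 2.7 0 0 0; 0 0 0 2.7 0 0 0; 0 0 0 2.7 0 0 0; 0 -0.1 0 2.5 0 0 0; 0 0 0 0 0 0 0; 0 0 0 0 0 0 0"

```text
t: 14.78
tcp_pos: [0.6279, 0.3632, 0.0161]
eef_rot: [0.567, 3.089, 0.002]
wrist_force: [-0.7, -0.6, 0.4]
finger_gap: 0.5
grasp_force: 0.0
```

```bash
cat > fit.py <<'E'
from h import *
def hullm(cam,Rp,t,boxes=((100,70,0,8,0),(60,12,8,36,14))):
    M=np.zeros((384*4,512*4),np.uint8)
    for a,b,z0,z1,yo in boxes:
        P=Rp.apply(np.array([(i*a/2,yo+j*b/2,k) for i in(-1,1) for j in(-1,1) for k in(z0,z1)])/1000)+t
        cv2.fillConvexPoly(M,cv2.convexHull((proj(cam,P)*4+1.5).round().astype(np.int32)),1)
    return cv2.resize(M.astype(np.float32),(512,384),interpolation=cv2.INTER_AREA)
E
python3 - <<'E'
from h import *
from cell import viewer
import pickle
p,q,s=now();print(p,q.as_euler('ZYX',degrees=True).round(1),s["wrist_force"])
r=viewer.read_camera("side");pickle.dump(r,open("s3.pkl","wb"))
cv2.imwrite("pics/s3.png",cv2.resize(r["frame"][175:310,170:350,::-1],None,fx=4.4,fy=4.4,interpolation=cv2.INTER_CUBIC))
E
```

```text
[0.6278617  0.36321335 0.01610992] [1.592e+02 1.000e-01 1.799e+02] [-0.68069749 -0.6247027   0.41528122]
```

View pics/s3.png

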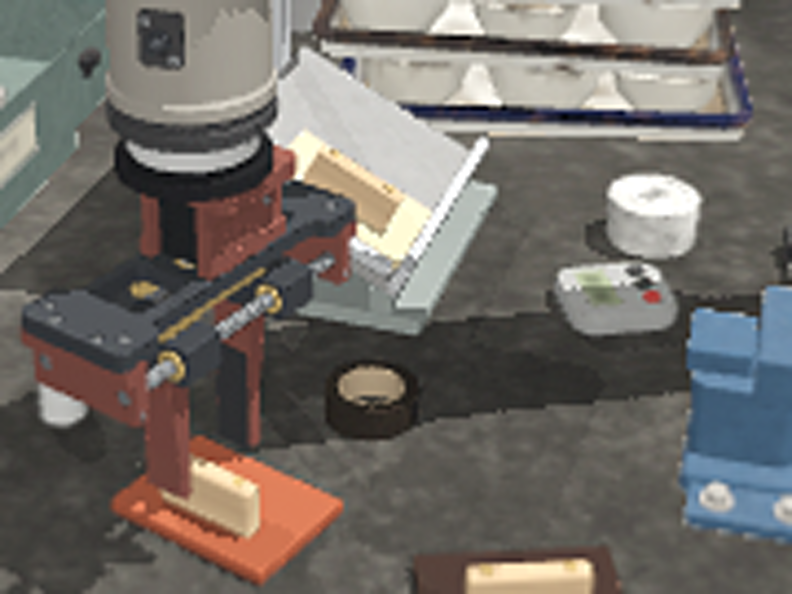

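Pale lies on the board at (360,205) against lip and stop. The near finger at (168,490) seems to be toward the rib's upper end (163-258), so I'll check that.

Run:
```python
from h import *
import pickle
from cell import viewer
r=pickle.load(open("s3.pkl","rb"))
p,q,_=now()
g=lambda P:((proj(r,P)+.5-[170,175])*4.4-.5).round()
print("front finger tip",g(p+q.apply([[0,.022,0],[0.01,.022,0],[-.01,.022,0],[0,.0355,0]])).tolist())
for x,y,w in((.6215,.35,-20.8),):
    Q=R.from_euler('z',w,degrees=True)
    print("rib top",g(Q.apply([[.03,.02,.036],[-.03,.02,.036],[-.03,.02,.008]])+[x,y,0]).tolist(),"corners",g(Q.apply([[.05,-.035,.008],[-.05,-.035,.008],[-.05,.035,.008],[.05,.035,.008]])+[x,y,0]).tolist())
```

```text
front finger tip [[177.0, 522.0], [192.0, 530.0], [162.0, 515.0], [159.0, 536.0]]
rib top [[156.0, 454.0], [246.0, 496.0], [247.0, 542.0]] corners [[198.0, 434.0], [344.0, 501.0], [260.0, 574.0], [110.0, 499.0]]
```

>>> move_arm:
  targets: "0 0 0 0.4 0 0 0; 0 0 0.1 0 0 0 0; -1 0 0 0 0 0 0; -1 0 0 0 0 0 0; -1 0 0 0 0 0 0; -1 0 0 0 0 0 0; -1 0 0 0 0 0 0"

```text
t: 15.7
tcp_pos: [0.6278, 0.3636, 0.0106]
eef_rot: [0.567, 3.09, 0.0]
wrist_force: [-0.1, -0.2, -0.5]
finger_gap: 0.129
grasp_force: 30.0
```

```bash
sed -i 's/BV=.*/BV=[.5818,.1484,-4.12]/' h.py
python3 - <<'E'
from h import *
p,q,s=now();print(p,s["finger_gap"]);T=[.002,.014,p[2]-.0004]
print(T)
t,p,q=rows(p,q,p+[0,0,.14],q,4,-1,1,1);print(t)
a,b=place(.065,-.047,.09,9.7,T)
t,p,q=rows(p,q,a,b,8,-1,1,1);print(a,t)
a,b=place(.056,-.047,.016,9.7,T)
t,p,q=rows(p,q,a,b,5,-1,2,1);print(a,t)
E
```

```text
[0.62775705 0.36361203 0.01061984] 0.12901870427438616
[0.002, 0.014, np.float64(0.01021983649303605)]
-1 0 0 -3.5 0 0 0; -1 0 0 -3.5 0 0 0; -1 0 0 -3.5 0 0 0; -1 0 0 -3.5 0 0 0
[0.5926426  0.07801741 0.15143108] -1 -0.9 -3.5 0 -1.7 -3.2 -2.3; -1 -0.7 -3.5 -0.1 -1.6 -3.1 -2.4; -1 -0.6 -3.6 -0.1 -1.7 -3.2 -2.3; -1 -0.4 -3.5 -0.2 -1.7 -3.2 -2.3; -1 -0.3 -3.6 -0.3 -1.7 -3.2 -2.3; -1 -0.2 -3.6 -0.4 -1.6 -3.1 -2.4; -1 -0.1 -3.5 -0.5 -1.7 -3.2 -2.3; -1 0.1 -3.6 -0.6 -1.7 -3.2 -2.3
[0.61815274 0.07617987 0.08141068] -1 0.18 -0.24 1.46 0 0 0; -1 0.17 -0.25 1.47 0 0 0; -1 0.18 -0.24 1.46 0 0 0; -1 0.17 -0.25 1.46 0 0 0; -1 0.18 -0.24 1.46 0 0 0
```

>>> move_arm:
  targets: "-1 0 0 -3.5 0 0 0; -1 0 0 -3.5 0 0 0; -1 0 0 -3.5 0 0 0; -1 0 0 -3.5 0 0 0; -1 -0.9 -3.5 0 -1.7 -3.2 -2.3; -1 -0.7 -3.5 -0.1 -1.6 -3.1 -2.4; -1 -0.6 -3.6 -0.1 -1.7 -3.2 -2.3; -1 -0.4 -3.5 -0.2 -1.7 -3.2 -2.3; -1 -0.3 -3.6 -0.3 -1.7 -3.2 -2.3; -1 -0.2 -3.6 -0.4 -1.6 -3.1 -2.4; -1 -0.1 -3.5 -0.5 -1.7 -3.2 -2.3; -1 0.1 -3.6 -0.6 -1.7 -3.2 -2.3; -1 0 0 0 0 0 0; -1 0.18 -0.24 1.46 0 0 0; -1 0.17 -0.25 1.46 0 0 0; -1 0.18 -0.24 1.46 0 0 0; -1 0.17 -0.25 1 0 0 0; -1 0 0 0 0 0 0; -1 0 0 0 0 0 0"

```text
t: 18.08
tcp_pos: [0.6085, 0.0762, 0.1021]
eef_rot: [0.041, 2.662, 0.201]
wrist_force: [-0.2, -0.4, -1.7]
finger_gap: 0.13
grasp_force: 30.0
```

```bash
python3 st.py .002 .014 .0102
python3 - <<'E'
from h import *
p,q,s=now();T=[.002,.014,.0102]
a,b=place(.056,-.047,.0145,9.7,T)
t,p,q=rows(p,q,a,b,4,-1,2,1);print(a,t)
E
```

```text
[ 56.8 -47.7  38.8] [  56.9 -116.7   27.1] [9.6 0.2 0.1] [-0.9 -0.4 -1.5] [-0.15  0.6   0.01]
[0.61884106 0.07613364 0.08005675] -1 0.02 -0.08 0.6 0 -0.1 0; -1 0.02 -0.09 0.61 0 0 0; -1 0.02 -0.08 0.6 -0.1 -0.1 0; -1 0.02 -0.09 0.6 0 0 0
```

>>> move_arm:
  targets: "-1 0 -0.05 0.6 0 0 0; -1 0 -0.05 0.6 0 0 0; -1 0 -0.05 0.6 0 0 0; -1 0 -0.05 0.6 0 0 0; -1 0 0 0.1 0 0 0; -1 0 0 0 0 0 0"

```text
t: 18.82
tcp_pos: [0.62, 0.077, 0.0806]
eef_rot: [0.04, 2.661, 0.199]
wrist_force: [-0.2, 0.4, -1.3]
finger_gap: 0.124
grasp_force: 30.0
```

```bash
python3 st.py .002 .014 .0102
```

```text
[ 57.2 -46.1  14.4] [  57.3 -115.1    2.8] [9.6 0.1 0.1] [-0.8  0.4 -1. ] [-0.17  0.62 -0.01]
```

>>> move_arm:
  targets: "-1 0.2 0 0 0 0 0; -1 0.2 0 0 0 0 0; -1 0.15 0 0.1 0 0 0; -1 0 0 0.1 0 0 0; -1 0 0 0 0 0 0; -1 0 0 0 0 0 0"

```text
t: 19.58
tcp_pos: [0.6161, 0.0771, 0.0761]
eef_rot: [0.041, 2.661, 0.199]
wrist_force: [0.4, -0.5, -0.9]
finger_gap: 0.128
grasp_force: 30.0
```

```bash
python3 st.py .002 .014 .0102
```

```text
[ 51.6 -46.3  12.2] [  51.6 -115.3    0.6] [9.6 0.1 0. ] [ 0.  -0.4 -1. ] [-0.14  0.61 -0.06]
```

>>> move_arm:
  targets: "-1 0.1 0 0.05 0 0 0; -1 0.1 0 0.05 0 0 0; -1 0.1 0 0 0 0 0; -1 0 0 0 0 0 0; -1 0 0 0 0 0 0"

```text
t: 20.2
tcp_pos: [0.6158, 0.0774, 0.0757]
eef_rot: [0.042, 2.657, 0.199]
wrist_force: [0.5, -1.0, 7.5]
finger_gap: 0.127
grasp_force: 30.0
```

```bash
python3 st.py .002 .014 .0102
```

```text
[ 51.2 -45.9  11.9] [  51.3 -115.     0.3] [ 9.6 -0.1  0. ] [ 3.9 -1.   6.4] [-0.23 -0.24 -0.15]
```

>>> move_arm:
  targets: "-1 0.1 0 -0.05 0 0 0; -1 0.1 0 0 0 0 0; -1 0 0 0 0 0 0; -1 0 0 0 0 0 0"

```text
t: 20.7
tcp_pos: [0.6142, 0.0777, 0.0752]
eef_rot: [0.041, 2.657, 0.2]
wrist_force: [5.1, -0.5, 5.4]
finger_gap: 0.132
grasp_force: 30.0
```

```bash
python3 st.py .002 .014 .0102
```

```text
[ 49.6 -45.8  12.2] [  49.6 -114.8    0.6] [ 9.6 -0.1  0. ] [ 7.  -0.2  2.5] [-0.2  -1.11 -0.25]
```

>>> move_arm:
  targets: "-1 -0.1 0 0.05 0 0 0; -1 0 0 0 0 0 0; -0.35 0 0 0 0 0 0; -0.35 0 0 0 0 0 0; -0.35 0 0 0 0 0 0; -0.35 0 0 0 0 0 0"

```text
t: 21.45
tcp_pos: [0.6126, 0.0776, 0.0731]
eef_rot: [0.041, 2.662, 0.199]
wrist_force: [-1.4, -0.3, -1.0]
finger_gap: 0.325
grasp_force: 0.0
```

Run:
```python
from h import *
p,q,s=now();print(p,s["wrist_force"].round(1),s["finger_gap"])
t,p,q=rows(p,q,p+q.apply([0,0,-.06]),q,3,-.35,1,1);print(t)
Q=R.from_euler('z',17.7,degrees=True)
rib=np.array([.459,.384,0])+Q.apply([0,.014,0])
t,p,q=rows(p,q,rib+[0,0,.13],tool(17.7),10,0,1,1);print(rib,t)
t,p,q=rows(p,q,rib+[0,0,.012],tool(17.7),4,0,1,1);print(t)
```

```text
[0.61256921 0.07759406 0.07306233] [-1.4 -0.3 -1. ] 0.32492933712770317
-0.35 0 0 -2 0 0 0; -0.35 0 0 -2 0 0 0; -0.35 0 0 -2 0 0 0
[0.45474354 0.39733726 0.        ] 0 1.3 3.3 -0.2 0.4 2.8 -1.9; 0 1.3 3.3 -0.1 0.4 2.8 -1.9; 0 1.1 3.3 -0.2 0.4 2.9 -1.9; 0 1.1 3.4 0 0.5 2.8 -1.9; 0 0.9 3.4 -0.1 0.4 2.8 -1.9; 0 0.8 3.4 -0.1 0.4 2.8 -1.9; 0 0.7 3.5 0 0.4 2.8 -1.9; 0 0.6 3.4 0 0.4 2.8 -2; 0 0.5 3.5 0 0.4 2.9 -1.9; 0 0.4 3.5 -0.1 0.5 2.8 -1.9
0 0 0 3 0 0 0; 0 0 0 2.9 0 0 0; 0 0 0 3 0 0 0; 0 0 0 2.9 0 0 0
```

>>> move_arm:
  targets: "-0.35 0 0 -2 0 0 0; -0.35 0 0 -2 0 0 0; -0.35 0 0 -2 0 0 0; 0 1.3 3.3 -0.2 0.4 2.8 -1.9; 0 1.3 3.3 -0.1 0.4 2.8 -1.9; 0 1.1 3.3 -0.2 0.4 2.9 -1.9; 0 1.1 3.4 0 0.5 2.8 -1.9; 0 0.9 3.4 -0.1 0.4 2.8 -1.9; 0 0.8 3.4 -0.1 0.4 2.8 -1.9; 0 0.7 3.5 0 0.4 2.8 -1.9; 0 0.6 3.4 0 0.4 2.8 -2; 0 0.5 3.5 0 0.4 2.9 -1.9; 0 0.4 3.5 -0.1 0.5 2.8 -1.9; 0 0 0 3 0 0 0; 0 0 0 2.9 0 0 0; 0 0 0 3 0 0 0; 0 0 0 2.7 0 0 0; 0 0 0 0 0 0 0; 0 0 0 0 0 0 0"

```text
t: 23.82
tcp_pos: [0.4553, 0.3974, 0.0155]
eef_rot: [-0.484, 3.103, -0.0]
wrist_force: [-0.9, 0.3, 0.0]
finger_gap: 0.503
grasp_force: 0.0
```

Run:
```python
from h import *
from cell import viewer
p,q,s=now();print(p,q.as_euler('ZYX',degrees=True).round(1),s["wrist_force"].round(1))
r=viewer.read_camera("side")
cv2.imwrite("pics/s4.png",cv2.resize(r["frame"][195:340,180:360,::-1],None,fx=4.1,fy=4.1,interpolation=cv2.INTER_CUBIC))
```

```text
[0.45528934 0.39736609 0.01552089] [-1.623e+02  1.000e-01 -1.800e+02] [-0.9  0.3  0. ]
```

View pics/s4.png

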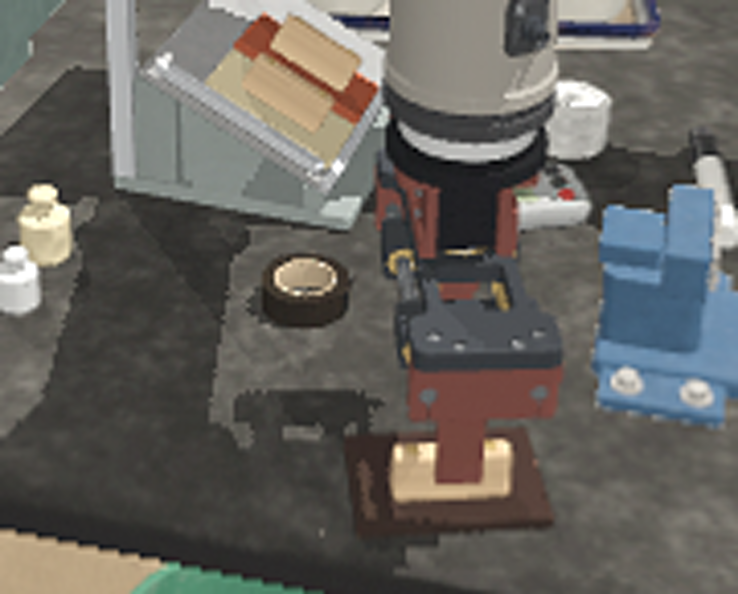

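Red overlaps pale nicely at (310,70). The fingers straddle the dark rib at (458,460), about 2 mm toward the robot from its middle.

>>> move_arm:
  targets: "0 0 0 0.4 0 0 0; 0 0 0 0 0 0 0; -1 0 0 0 0 0 0; -1 0 0 0 0 0 0; -1 0 0 0 0 0 0; -1 0 0 0 0 0 0; -1 0 0 0 0 0 0"

```text
t: 24.75
tcp_pos: [0.455, 0.3968, 0.0107]
eef_rot: [-0.484, 3.104, -0.001]
wrist_force: [0.4, -0.4, 0.6]
finger_gap: 0.132
grasp_force: 30.0
```

Run:
```python
from h import *
p,q,s=now();print(p,s["finger_gap"]);T=[-.002,.014,p[2]-.0004]
print(T)
t,p,q=rows(p,q,p+[0,0,.15],q,4,-1,1,1);print(t)
a,b=place(.065,-.093,.09,10,T)
t,p,q=rows(p,q,a,b,10,-1,1,1);print(a,t)
a,b=place(.057,-.093,.030,10,T)
t,p,q=rows(p,q,a,b,4,-1,2,1);print(a,t)
```

```text
[0.45503543 0.39679779 0.01065284] 0.1320835092055365
[-0.002, 0.014, np.float64(0.010252842175369424)]
-1 0 0 -3.7 0 0 0; -1 0 0 -3.8 0 0 0; -1 0 0 -3.7 0 0 0; -1 0 0 -3.8 0 0 0
[0.58581852 0.03235004 0.1495394 ] -1 -0.1 -3.9 0.1 -0.5 -2.8 1.9; -1 -0.3 -3.8 0.1 -0.4 -2.9 1.9; -1 -0.4 -3.9 0.1 -0.5 -2.8 1.9; -1 -0.5 -3.8 0.1 -0.4 -2.9 1.9; -1 -0.6 -3.9 0 -0.5 -2.8 1.9; -1 -0.8 -3.8 0.1 -0.5 -2.8 1.9; -1 -0.8 -3.7 0.1 -0.4 -2.9 1.9; -1 -1 -3.8 0.1 -0.5 -2.8 1.9; -1 -1.2 -3.7 0.1 -0.4 -2.9 1.9; -1 -1.2 -3.7 0.1 -0.5 -2.8 1.9
[0.60587792 0.03090512 0.09244708] -1 0.2 -0.25 1.49 0 0 0; -1 0.21 -0.25 1.49 0 0 0; -1 0.2 -0.25 1.48 0 0 0; -1 0.2 -0.24 1.49 0 0 0
```

>>> move_arm:
  targets: "-1 0 0 -3.7 0 0 0; -1 0 0 -3.8 0 0 0; -1 0 0 -3.7 0 0 0; -1 0 0 -3.8 0 0 0; -1 -0.1 -3.9 0.1 -0.5 -2.8 1.9; -1 -0.3 -3.8 0.1 -0.4 -2.9 1.9; -1 -0.4 -3.9 0.1 -0.5 -2.8 1.9; -1 -0.5 -3.8 0.1 -0.4 -2.9 1.9; -1 -0.6 -3.9 0 -0.5 -2.8 1.9; -1 -0.8 -3.8 0.1 -0.5 -2.8 1.9; -1 -0.8 -3.7 0.1 -0.4 -2.9 1.9; -1 -1 -3.8 0.1 -0.5 -2.8 1.9; -1 -1.2 -3.7 0.1 -0.4 -2.9 1.9; -1 -1.2 -3.7 0.1 -0.5 -2.8 1.9; -1 0.2 -0.25 1.5 0 0 0; -1 0.2 -0.25 1.5 0 0 0; -1 0.2 -0.25 1.5 0 0 0; -1 0.2 -0.25 1.5 0 0 0; -1 0 0 0 0 0 0; -1 0 0 0 0 0 0"

```text
t: 27.25
tcp_pos: [0.6061, 0.0312, 0.0924]
eef_rot: [0.038, 2.658, 0.209]
wrist_force: [-0.1, 0.4, -0.7]
finger_gap: 0.131
grasp_force: 30.0
```

```bash
python3 st.py -.002 .014 .01025
```

```text
[ 57.1 -92.7  29.9] [  57.2 -161.6   17.7] [10.   0.   0.1] [-0.4  0.4 -0.5] [-0.18  0.53 -0.  ]
```

>>> move_arm:
  targets: "-1 0 -0.1 0.6 0 0 0; -1 0 -0.1 0.6 0 0 0; -1 0.1 -0.05 0.3 0 0 0; -1 0.2 0 0 0 0 0; -1 0.2 0 0 0 0 0; -1 0.1 0 0 0 0 0; -1 0 0 0 0 0 0; -1 0 0 0 0 0 0"

```text
t: 28.25
tcp_pos: [0.6092, 0.0309, 0.0769]
eef_rot: [0.039, 2.655, 0.209]
wrist_force: [2.3, -1.1, 5.0]
finger_gap: 0.129
grasp_force: 30.0
```

```bash
python3 st.py -.002 .014 .01025
```

```text
[ 52.9 -92.7  14.7] [  53.  -161.7    2.5] [10.  -0.1  0. ] [ 4.4 -0.9  3.4] [-0.26 -0.83 -0.22]
```

>>> move_arm:
  targets: "-1 -0.2 0 0.1 0 0 0; -1 0 0 0.1 0 0 0; -1 0 0 0 0 0 0; -1 0 0 0 0 0 0"

```text
t: 28.75
tcp_pos: [0.6103, 0.0311, 0.0748]
eef_rot: [0.039, 2.658, 0.209]
wrist_force: [2.5, -1.2, 1.7]
finger_gap: 0.127
grasp_force: 30.0
```

```bash
python3 st.py -.002 .014 .01025
```

```text
[ 52.9 -92.5  12.3] [ 5.300e+01 -1.614e+02  1.000e-01] [10.  0.  0.] [ 3.1 -1.   0.3] [-0.13 -0.22 -0.12]
```

>>> move_arm:
  targets: "-1 0 0 0.05 0 0 0; -1 0 0 0.05 0 0 0; -1 0 0 0 0 0 0; -1 0 0 0 0 0 0"

```text
t: 29.25
tcp_pos: [0.6107, 0.0311, 0.0746]
eef_rot: [0.038, 2.657, 0.208]
wrist_force: [-5.2, -1.8, 13.1]
finger_gap: 0.125
grasp_force: 30.0
```

```bash
python3 st.py .001 .014 .01025
```

```text
[ 50.1 -92.5  11.9] [  50.2 -161.4   -0.2] [10.  -0.   0.1] [ 1.4 -2.2 14. ] [-0.12  0.15 -0.11]
```

>>> move_arm:
  targets: "-1 0.15 0 -0.05 0 0 0; -1 0.1 0 0 0 0 0; -1 0 0 0 0 0 0; -0.35 0 0 0 0 0 0; -0.35 0 0 0 0 0 0; -0.35 0 0 0 0 0 0; -0.35 0 0 0 0 0 0; -0.35 0 0 -2 0 0 0; -0.35 0 0 -3 0 0 0; -0.35 0 0 -4 0 0 0; -0.35 0 0 -5 0 0 0; -0.35 0 0 -5 0 0 0; -0.35 0 3 -4 0 0 0; -0.35 0 5 -3 0 0 0; -0.35 0 5 0 0 0 0; -0.35 0 0 0 0 0 0; -0.35 0 0 0 0 0 0"

```text
t: 31.38
tcp_pos: [0.5133, 0.0839, 0.2536]
eef_rot: [0.061, 2.685, 0.177]
wrist_force: [0.2, -0.5, -0.7]
finger_gap: 0.324
grasp_force: 0.0
```

Run:
```python
from h import *
from cell import viewer
r=viewer.read_camera("side");w=viewer.read_camera("wrist")
f=lambda a,h:cv2.resize(a[:,:,::-1],(390,300) if h else (400,300),interpolation=cv2.INTER_CUBIC)
# outlines expected for x=50 against the corrected board
Rb,t=board();print(now()[0])
wf=w["frame"].copy()
c=proj(w,Rb.apply([.06,-.08,0])+t)[0].astype(int);print(c)
y0=int(np.clip(c[1]-75,0,234));x0=int(np.clip(c[0]-100,0,312))
a=cv2.resize(r["frame"][180:255,190:290,::-1],(800,600),interpolation=cv2.INTER_CUBIC)
b=cv2.resize(wf[y0:y0+150,x0:x0+200,::-1],(800,600),interpolation=cv2.INTER_CUBIC)
cv2.imwrite("pics/fin.png",cv2.resize(np.vstack([a,b]),(400,600),interpolation=cv2.INTER_AREA))
```

```text
[0.51334026 0.08314815 0.25348243]
[220 186]
```

View pics/fin.png

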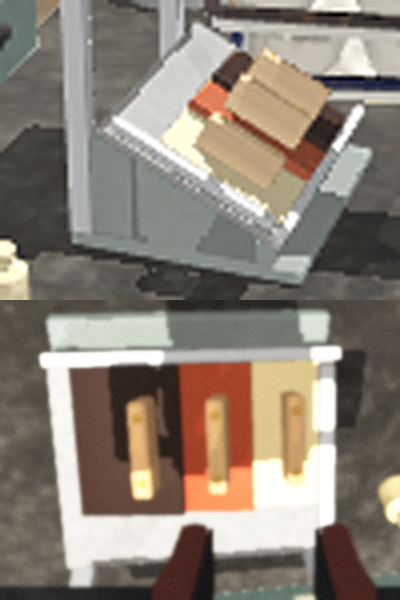

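The final picture shows pale, red-brown and dark overlapping in a square row. Their edges are at the lip (row ~364) and pale is against the stop (column ~318), with the exposed widths equal and the gripper clear. Handing in.

```bash
python3 -c "
from cell import manip
print(manip.close_job())"
```

```text
the job is handed in; nothing more can be done
None
```

The three plaques lie as an overlapping row on the board (pale, red-brown, dark), released, at the lip and with pale against the stop in the last picture; the job was handed in at about 31 s of the 72 s, and no verdict was returned.

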